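# Weigh out brass slugs on the bench scale

### The arm

A 6-joint arm with a two-finger parallel gripper is mounted at the origin on the work surface. World frame = base frame: x ahead of the robot, y to its left, z up, the work surface at z = 0. Lengths are in mm, angles in degrees, forces in N, time in s.
With the tool pointing down it reaches from about 300 to 850 mm from the base axis. Payload 4.2 kg.
Tool frame: the origin (TCP) lies midway between the tips of the shut fingers; the grasp point (between the pads) lies 19 mm behind it (env.tcp_to_grasp is the distance from the TCP to the grasp point, in mm); z points along the fingers, x is the direction in which the jaws open and shut, and the axes are right-handed (so a half turn about z gives the same grasp; the last joint's range is limited). The gripper opens to 91 mm and grips with 3 to 60 N. Pads are 32 mm wide; open, the fingers measure 118 mm over their backs; the gripper's body (76 mm by 178 mm) begins 60 mm behind the grasp point.
Start: joints at [72.995, 18.312, 89.639, -0, 72.044, -1.146], TCP at [157.137, 553.128, 213.976] pointing down, gripper open.
Joint ranges: [-177.97, 177.97], [-48.28, 115.42], [12.27, 149.76], [-77.06, 257.06], [2.81, 150.46], [-146.56, 146.56]. Speed limits (degrees/s): [147.25, 147.25, 180, 180, 180, 180].

### API

Orientations are given as [roll, pitch, yaw] about the fixed x, y, z axes, in that order (R = Rz(yaw) Ry(pitch) Rx(roll)).
In Python, from workcell import env gives the robot as it stands.
- The arm moves only by the tool drive_tool, never from a script. Its argument "motion" is a list of rows, each a list of 2 entries, a list of its own where there are three numbers: the shift along the world's x, y, z in m, then the turn, a rotation vector about the world's x, y, z in rad. In form: [[[dx, dy, dz], [wx, wy, wz]], ...]. A call has exactly 10 rows; each row shifts and turns the commanded pose from where the row before left it; what a row does not reach is not made up. A row lasts 1/12 s, in which the tool goes at most 41.7 mm and 7.16 degrees, less where a joint would pass 70% of its speed; a pose out of reach is approached as far as the arm can. A call is refused whole if a number of a shift passes 0.0417 or a number of a turn 0.125, either way. A call with a gripper value outside its range is refused whole. "claw" is the opening, from 0 (shut) to 1 (fully open), set as the call begins (left out, the last holds). The fingers move at their own pace and stop on an object; "force" is the grip in N (left out, the last holds). Time passes only in rows, so rows that do not move let the fingers close, or fill a call up. It gives the time, the measured TCP pose, the force and the opening at its end, in the units of the state.
- env.state(): the state, without advancing time (a new reading comes with each control period).
- env.grab_frame(name): name is "scene" or "top" or "wrist"; returns the picture (480x640x3 uint8, red, green, blue); there is no depth.
- env.camera_params(name): a dict with "fov_y" (degrees; the focal length in pixels is half the picture's height over the tangent of half this angle, whatever the lens; pixels are square), "cx", "cy" (the principal point, pixels), "pose" (4x4, takes a point from camera to world coordinates). Camera axes: x right, y down, z forward; pixel columns grow to the right and rows downward; lengths in mm; the calibration is good to about 2 mm. A picture is of the moment at which its call begins: read the wrist's pose just before it. camera_params takes no time and is no camera call; for the wrist camera it gives the pose at the moment of the call.
- env.job_done(): hands the job in, once; it reports no verdict.
The state is a dict: "time_s": time; "qpos": joint angles; "qvel": joint speeds; "effort": joint torques, N m; "ee_pos": TCP position; "ee_rot": TCP orientation; "force": force on the tool from outside, world axes, zero at the start; "torque": the same for the moment, N m; "gripper_width": finger opening in mm.
Only numpy, scipy, OpenCV 4.12 (cv2) and the standard library are available. Lean on these libraries where they do the work, as an engineer would, in place of code of your own. Each camera call takes 0.05 s, during which the arm holds its last target.

### The job

Weigh out 200 g of brass: set brass slugs on the scale's pan one by one, letting go of each before fetching the next, until the needle stands in the green band, and then stop. Use brass only, set each slug down gently rather than dropping it, and never push the pan down to its stop.

Things in the scene. Friction and masses are not known exactly. Their poses are not given: they have to be found in the camera images.
- pan_centre (a point): middle of the floor of a green scale's square steel pan: floor 150 mm square, rim 7 mm high; z up, x level towards the dial, x and y along its sides. Empty, the floor is 100 mm above the bench; on its spring it sinks 10 mm per 100 g, to a stop at 60 mm. Tilted dial, 138 mm away, top 110 mm up: red needle, 60 degrees clockwise per 100 g; green band 170 to 230 g (floor at 83 to 77 mm)
- brass_a_center (a point): centre, half-way up, of one of three alike solid brass slugs (yellow round blanks 29 mm across, 18 mm high, about 100 g) lying flat on the bench, z up. A dark steel and a red-brown copper slug of the same size lie among them, unlisted; all are 70 mm or more apart, centre to centre
- brass_b_center (a point): centre, half-way up, of one of three alike solid brass slugs (yellow round blanks 29 mm across, 18 mm high, about 100 g) lying flat on the bench, z up. A dark steel and a red-brown copper slug of the same size lie among them, unlisted; all are 70 mm or more apart, centre to centre
- brass_c_center (a point): centre, half-way up, of one of three alike solid brass slugs (yellow round blanks 29 mm across, 18 mm high, about 100 g) lying flat on the bench, z up. A dark steel and a red-brown copper slug of the same size lie among them, unlisted; all are 70 mm or more apart, centre to centre
There are look-alikes about, which are no part of the job. Leave any blue or turquoise look-alike of the part that bears brass_b_center alone.

How it is judged (in metres and radians):
On the way, in this order (a step that is already met when the one before it is completed fails the run):
1. one brass slug alone lies released on the pan, the scale showing 65 to 135 g (((x of brass_a_center in the frame of pan_centre between -0.076 and 0.076 m and y of brass_a_center in the frame of pan_centre between -0.076 and 0.076 m and z of brass_a_center in the frame of pan_centre between 0 and 0.034 m and linear speed of brass_a below 0.03 m/s) or (x of brass_b_center in the frame of pan_centre between -0.076 and 0.076 m and y of brass_b_center in the frame of pan_centre between -0.076 and 0.076 m and z of brass_b_center in the frame of pan_centre between 0 and 0.034 m and linear speed of brass_b below 0.03 m/s) or (x of brass_c_center in the frame of pan_centre between -0.076 and 0.076 m and y of brass_c_center in the frame of pan_centre between -0.076 and 0.076 m and z of brass_c_center in the frame of pan_centre between 0 and 0.034 m and linear speed of brass_c below 0.03 m/s)) and height (world z) of pan_centre between 0.0865 and 0.0935 m and contact force between the fingers and brass_a below 0.05 N and contact force between the fingers and brass_b below 0.05 N and contact force between the fingers and brass_c below 0.05 N), for 0.2 s.
2. two brass slugs lie released on the pan, the needle in the green band (165 to 235 g) ((((x of brass_a_center in the frame of pan_centre between -0.076 and 0.076 m and y of brass_a_center in the frame of pan_centre between -0.076 and 0.076 m and z of brass_a_center in the frame of pan_centre between 0 and 0.034 m and linear speed of brass_a below 0.03 m/s) and (x of brass_b_center in the frame of pan_centre between -0.076 and 0.076 m and y of brass_b_center in the frame of pan_centre between -0.076 and 0.076 m and z of brass_b_center in the frame of pan_centre between 0 and 0.034 m and linear speed of brass_b below 0.03 m/s)) or ((x of brass_a_center in the frame of pan_centre between -0.076 and 0.076 m and y of brass_a_center in the frame of pan_centre between -0.076 and 0.076 m and z of brass_a_center in the frame of pan_centre between 0 and 0.034 m and linear speed of brass_a below 0.03 m/s) and (x of brass_c_center in the frame of pan_centre between -0.076 and 0.076 m and y of brass_c_center in the frame of pan_centre between -0.076 and 0.076 m and z of brass_c_center in the frame of pan_centre between 0 and 0.034 m and linear speed of brass_c below 0.03 m/s)) or ((x of brass_b_center in the frame of pan_centre between -0.076 and 0.076 m and y of brass_b_center in the frame of pan_centre between -0.076 and 0.076 m and z of brass_b_center in the frame of pan_centre between 0 and 0.034 m and linear speed of brass_b below 0.03 m/s) and (x of brass_c_center in the frame of pan_centre between -0.076 and 0.076 m and y of brass_c_center in the frame of pan_centre between -0.076 and 0.076 m and z of brass_c_center in the frame of pan_centre between 0 and 0.034 m and linear speed of brass_c below 0.03 m/s))) and height (world z) of pan_centre between 0.0765 and 0.0835 m and contact force between the fingers and brass_a below 0.05 N and contact force between the fingers and brass_b below 0.05 N and contact force between the fingers and brass_c below 0.05 N), for 0.2 s.
At the end, for the whole second after the job is handed in: two of the brass slugs rest on the pan (centres inside its rim, lying, standing or stacked), let go, and the pan floor is 76.5 to 83.5 mm above the bench (165 to 235 g), with nothing else weighing on it (all of step 2); the robot touches nothing.
It fails at once if the pan was pushed down to its stop (floor below 63 mm) (height (world z) of pan_centre below 0.063 m).
It fails at once if a brass slug was dropped on the pan from a height (falling faster than 0.8 m/s, about 33 mm) ((x of brass_a_center in the frame of pan_centre between -0.076 and 0.076 m and y of brass_a_center in the frame of pan_centre between -0.076 and 0.076 m and z of brass_a_center in the frame of pan_centre between 0.005 and 0.08 m and linear speed of brass_a above 0.8 m/s and contact force between the fingers and brass_a below 0.05 N) or (x of brass_b_center in the frame of pan_centre between -0.076 and 0.076 m and y of brass_b_center in the frame of pan_centre between -0.076 and 0.076 m and z of brass_b_center in the frame of pan_centre between 0.005 and 0.08 m and linear speed of brass_b above 0.8 m/s and contact force between the fingers and brass_b below 0.05 N) or (x of brass_c_center in the frame of pan_centre between -0.076 and 0.076 m and y of brass_c_center in the frame of pan_centre between -0.076 and 0.076 m and z of brass_c_center in the frame of pan_centre between 0.005 and 0.08 m and linear speed of brass_c above 0.8 m/s and contact force between the fingers and brass_c below 0.05 N)).
It also fails if it takes over 58 s, if anything falls off the work surface, if the arm or the gripper's body presses on something with over 40 N, if the wrist force passes 120 N, or if a joint passes its speed limit or range.

## Working session

There is one attempt and no reset: what is moved stays moved. The work goes in short steps, Python scripts to look and compute and a tool call to move; the robot and the scene stay as the last step left them, time stands still between calls to the robot, and variables do not carry over. Pictures are saved under pics/ and viewed, and the job is handed in when it is done.

Besides the shell and the picture viewer there is one more tool, called after "Call:" as name(argument=value, ...) on one line, values as JSON. drive_tool: Moves the arm, as the interface text tells. Its arguments: {"type":"object","properties":{"motion":{"type":"array","items":{"type":"array"}},"claw":{"type":"number"},"force":{"type":"number"}},"required":["motion"]}

```bash
mkdir -p pics; python3 - <<'E'
from workcell import env
import cv2
s=env.state();print(s)
for n in ("scene","top","wrist"):
    p=env.camera_params(n);print(n,p)
    cv2.imwrite(f"pics/{n}0.png",env.grab_frame(n)[:,:,::-1])
E
```

```text
{'time_s': 0.0, 'qpos': array([ 7.29953473e+01,  1.83492755e+01,  8.97071376e+01, -1.09305732e-03,
        7.20419401e+01, -1.14642877e+00]), 'qvel': array([-0.12171647,  0.05262957, -0.00975109,  0.0264347 ,  0.14108304,
       -0.00897496]), 'effort': array([-1.11856847e-03, -4.12460160e+01, -2.31977981e+01,  7.27209798e-02,
        4.55329497e-02, -1.28076204e-04]), 'ee_pos': array([156.98576611, 552.63042782, 213.13902415]), 'ee_rot': array([-1.79999071e+02,  9.83544046e-02,  7.41421147e+01]), 'force': array([-0.96387928, -0.38480394, -0.09570465]), 'torque': array([ 0.02835185, -0.01599066,  0.001994  ]), 'gripper_width': 91.43686846863528}
scene {'fov_y': 49.535741112460926, 'cx': 324.13121835828787, 'cy': 233.35578129507707, 'pose': array([[-3.41757624e-01,  5.43794217e-01, -7.66478686e-01,
         1.17616988e+03],
       [ 9.39732176e-01,  2.06640799e-01, -2.72402310e-01,
         3.54107131e+02],
       [ 1.02549674e-02, -8.13380249e-01, -5.81641991e-01,
         6.52538094e+02],
       [ 0.00000000e+00,  0.00000000e+00,  0.00000000e+00,
         1.00000000e+00]])}
top {'fo
[... 162 characters left out ...]
e+02],
       [-9.99604077e-01,  4.25998888e-03,  2.78126312e-02,
         8.29261131e+01],
       [-2.81202985e-02, -1.85290266e-01, -9.82281409e-01,
         8.74554016e+02],
       [ 0.00000000e+00,  0.00000000e+00,  0.00000000e+00,
         1.00000000e+00]])}
wrist {'fov_y': 67.46309450710342, 'cx': 324.92003943521814, 'cy': 242.18574779638016, 'pose': array([[ 2.72321094e-01,  9.34656299e-01,  2.28601889e-01,
         9.35952414e+01],
       [ 9.62206253e-01, -2.64378101e-01, -6.52943058e-02,
         5.72197902e+02],
       [-5.90400812e-04,  2.37743184e-01, -9.71327869e-01,
         3.83532384e+02],
       [ 0.00000000e+00,  0.00000000e+00,  0.00000000e+00,
         1.00000000e+00]])}
```

View pics/top0.png

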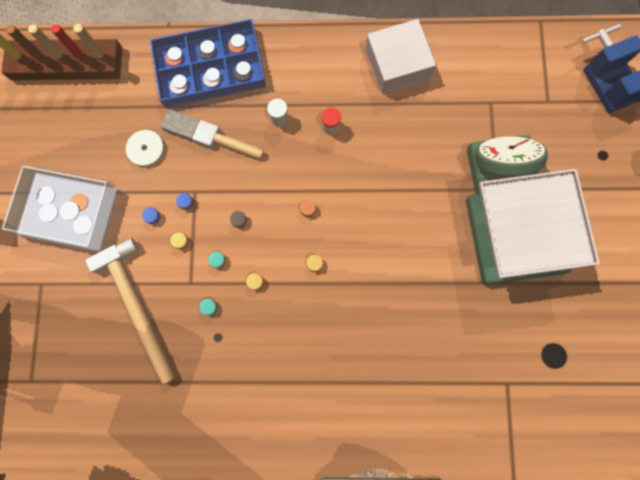

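View pics/scene0.png

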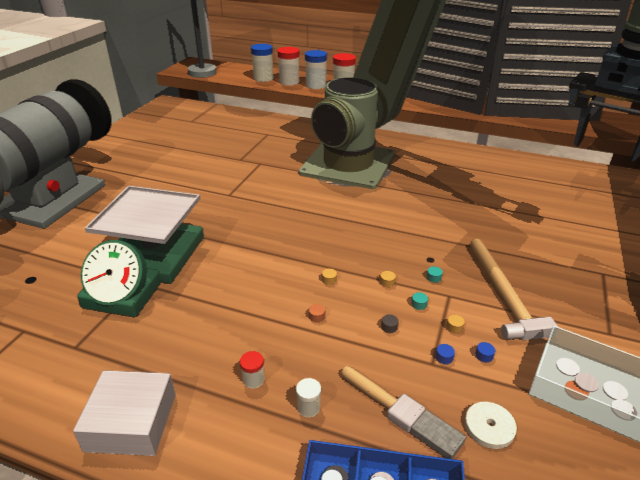

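View pics/wrist0.png

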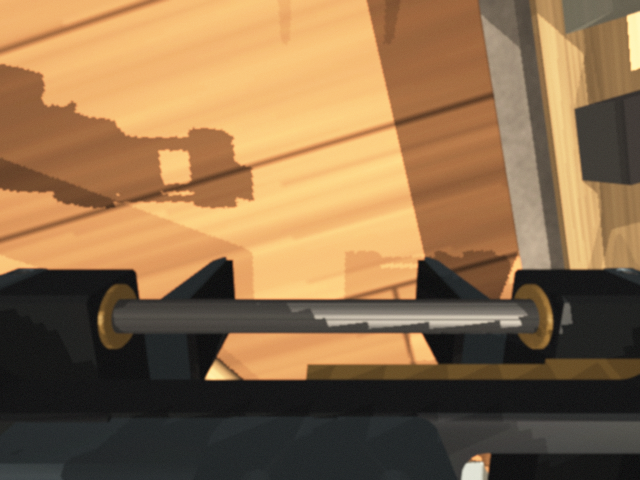

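```bash
cat > h.py <<'E'
import numpy as np,cv2
from workcell import env
def ray(n,u,v,P=None):
    p=P or env.camera_params(n); f=240/np.tan(np.radians(p["fov_y"]/2))
    M=p["pose"]; d=M[:3,:3]@np.array([(u-p["cx"])/f,(v-p["cy"])/f,1]); return M[:3,3],d
def onz(n,u,v,z,P=None):
    o,d=ray(n,u,v,P); return (o+d*(z-o[2])/d[2])[:3]
def proj(n,X):
    p=env.camera_params(n); f=240/np.tan(np.radians(p["fov_y"]/2)); M=p["pose"]
    c=M[:3,:3].T@(np.array(X)-M[:3,3]); return f*c[0]/c[2]+p["cx"],f*c[1]/c[2]+p["cy"]
def blobs(img,lo,hi,amin=40,amax=2000):
    h=cv2.cvtColor(img,cv2.COLOR_RGB2HSV); m=cv2.inRange(h,lo,hi)
    n,l,s,c=cv2.connectedComponentsWithStats(m)
    return [(c[i].round(1),s[i][4]) for i in range(1,n) if amin<s[i][4]<amax]
E
python3 - <<'E'
from h import *
T=cv2.imread("pics/top0.png")[:,:,::-1].copy();S=cv2.imread("pics/scene0.png")[:,:,::-1].copy()
H=cv2.cvtColor(T,cv2.COLOR_RGB2HSV);HS=cv2.cvtColor(S,cv2.COLOR_RGB2HSV)
for u,v in [(179,240),(254,281),(315,262),(308,208),(238,218),(216,260),(207,306),(280,240),(150,215),(184,201)]:
    print(u,v,H[v,u],T[v,u],onz("top",u,v,16).round())
for u,v in [(330,273),(388,276),(456,321),(317,312)]:print(u,v,HS[v,u],onz("scene",u,v,18).round())
for c in [(480,180),(578,171),(597,263),(493,277)]:print(onz("top",*c,107).round())
for c in [(88,226),(130,187),(200,197),(160,241)]:print(onz("scene",*c,107).round())
cv2.imwrite("pics/tc.png",cv2.resize(T[190:325,130:340],None,fx=3.5,fy=3.5,interpolation=cv2.INTER_CUBIC)[:,:,::-1])
cv2.imwrite("pics/tp.png",cv2.resize(T[120:300,450:620],None,fx=3.3,fy=3.3,interpolation=cv2.INTER_CUBIC)[:,:,::-1])
E
```

```text
179 240 [ 24 124 242] [242 220 124] [502. 352.  16.]
254 281 [ 22 132 241] [241 206 116] [428. 215.  16.]
315 262 [ 21 134 241] [241 201 114] [461. 108.  16.]
308 208 [ 10 145 228] [228 142  98] [559. 121.  16.]
238 218 [ 11  56 124] [124 107  97] [542. 247.  16.]
216 260 [ 82 116 209] [114 209 185] [465. 284.  16.]
207 306 [ 82 119 208] [111 208 183] [384. 296.  16.]
280 240 [ 13 136 195] [195 135  91] [501. 170.  16.]
150 215 [112 126 219] [111 140 219] [548. 407.  16.]
184 201 [112 127 213] [107 135 213] [574. 347.  16.]
330 273 [ 19 167 236] [457. 111.  18.]
388 276 [ 19 166 236] [427. 217.  18.]
456 321 [ 19 168 234] [501. 355.  18.]
317 312 [ 11 170 226] [564. 125.  18.]
[ 580. -161.  107.]
[ 594. -318.  107.]
[ 445. -332.  107.]
[ 423. -171.  107.]
[ 589. -312.  107.]
[ 445. -328.  107.]
[ 428. -175.  107.]
[ 581. -163.  107.]
```

View pics/tc.png

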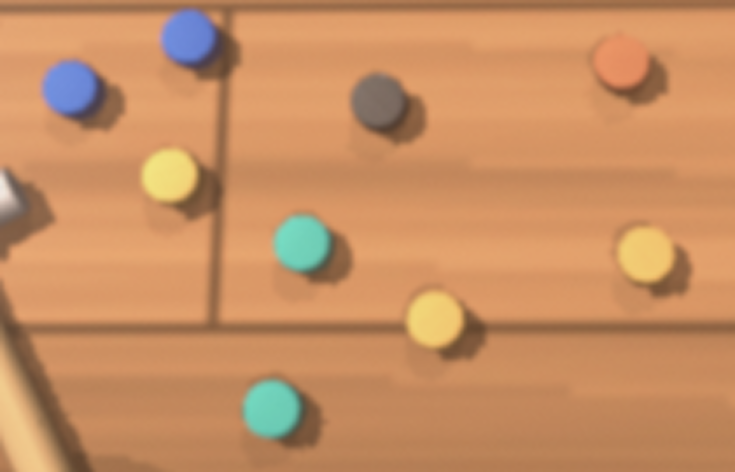

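View pics/tp.png

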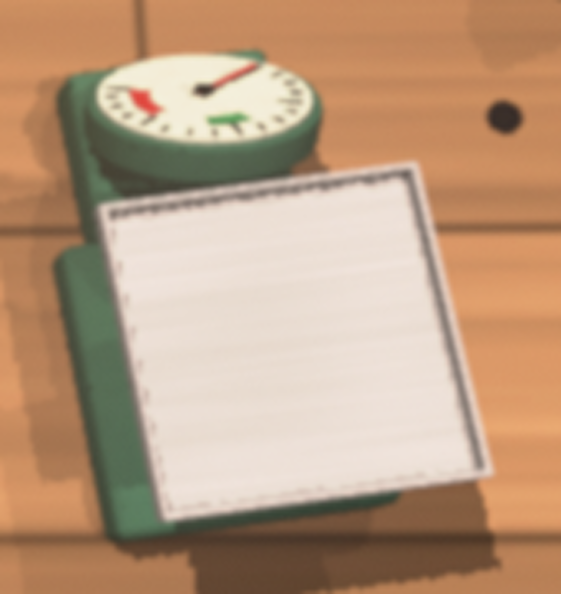

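The top view shows three yellow brass slugs at (179,240), (254,281) and (315,262). Steel is at (238,218), copper at (308,208), turquoise at (216,260) and (207,306), and blue at (150,215) and (184,201). The crop confirms the colours. I'll take (254,281), which is at x=428, y=216, and (315,262), which is at x=459, y=109. The pan centre is about (510,-245), with the dial on the +x side.

Call:
drive_tool(motion=[[[0.025,-0.031,-0.008],[0,0,0]],[[0.025,-0.031,-0.008],[0,0,0]],[[0.025,-0.031,-0.008],[0,0,0]],[[0.025,-0.031,-0.008],[0,0,0]],[[0.025,-0.031,-0.008],[0,0,0]],[[0.025,-0.031,-0.008],[0,0,0]],[[0.025,-0.031,-0.008],[0,0,0]],[[0.025,-0.031,-0.008],[0,0,0]],[[0.025,-0.031,-0.008],[0,0,0]],[[0.025,-0.031,-0.008],[0,0,0]]], claw=0.65, force=20)

```text
time_s: 0.98
ee_pos: [407.9, 241.4, 133.6]
ee_rot: [180.0, -0.0, 74.1]
force: [0.4, 0.3, 1.0]
gripper_width: 59.5
```

Call:
drive_tool(motion=[[[0.01,-0.013,-0.005],[0,0,0]],[[0.01,-0.012,-0.005],[0,0,0]],[[0,0,-0.01],[0,0,0]],[[0,0,-0.01],[0,0,0]],[[0,0,-0.01],[0,0,0]],[[0,0,-0.01],[0,0,0]],[[0,0,0],[0,0,0]],[[0,0,0],[0,0,0]],[[0,0,0],[0,0,0]],[[0,0,0],[0,0,0]]])

```text
time_s: 1.82
ee_pos: [427.6, 218.4, 84.6]
ee_rot: [179.9, -0.1, 74.1]
force: [-0.1, 0.2, 0.5]
gripper_width: 59.3
```

```bash
python3 - <<'E'
from h import *
s=env.state();print(s["ee_pos"].round(1),s["force"].round(2),s["time_s"])
P=env.camera_params("wrist");I=env.grab_frame("wrist");cv2.imwrite("pics/w1.png",I[:,:,::-1])
I2=env.grab_frame("top");cv2.imwrite("pics/t1.png",I2[:,:,::-1])
for c,a in blobs(I,(17,80,120),(32,255,255),200,20000):print(c,a,onz("wrist",*c,18,P).round(1))
E
```

```text
[427.6 218.4  84.6] [-0.09  0.22  0.54] 1.8167
[64.1 20.8] 6179 [249.  110.9  18. ]
[588.9  61. ] 2438 [355.  406.4  18. ]
[621.3  25. ] 2083 [340.5 426.9  18. ]
[494.3  37.4] 1116 [326.6 353.4  18. ]
[481.5 179.6] 7384 [407.4 331.7  18. ]
[566.  226.4] 12239 [453.7 381.   18. ]
[201.4 191.4] 443 [365.  153.6  18. ]
[369.1 259.7] 9373 [440.2 248.   18. ]
[ 83.4 257.5] 4967 [385.3  60.   18. ]
[210.  285.9] 287 [428.4 136.3  18. ]
[309.6 351.3] 2456 [496.2 188.9  18. ]
```

View pics/w1.png

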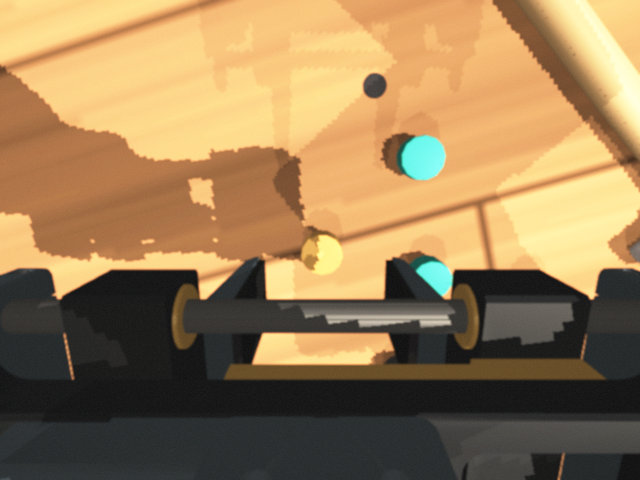

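```bash
python3 - <<'E'
from h import *
P=env.camera_params("wrist")
for c in [(322,254),(434,275),(422,157)]:print(onz("wrist",*c,16,P).round(1))
s=env.state();print(s["ee_pos"])
E
```

```text
[427.9 217.7  16. ]
[464. 289.  16.]
[382.9 297.8  16. ]
[427.47272521 218.34753993  84.5645396 ]
```

The wrist view shows the brass slug at (322,254), midway between the fingers and within 1 mm of the TCP. The turquoise slug at (434,275) is outside the right finger. Descending.

Call:
drive_tool(motion=[[[0,0,-0.015],[0,0,0]],[[0,0,-0.015],[0,0,0]],[[0,0,-0.015],[0,0,0]],[[0,0,-0.015],[0,0,0]],[[0,0,-0.012],[0,0,0]],[[0,0,-0.006],[0,0,0]],[[0,0,-0.002],[0,0,0]],[[0,0,0],[0,0,0]],[[0,0,0],[0,0,0]],[[0,0,0],[0,0,0]]])

```text
time_s: 2.75
ee_pos: [427.7, 218.4, 4.7]
ee_rot: [179.9, -0.1, 74.1]
force: [0.6, -1.0, 0.1]
gripper_width: 59.5
```

Call:
drive_tool(motion=[[[0,0,0],[0,0,0]],[[0,0,0],[0,0,0]],[[0,0,0],[0,0,0]],[[0,0,0],[0,0,0]],[[0,0,0],[0,0,0]],[[0,0,0],[0,0,0]],[[0,0,0],[0,0,0]],[[0,0,0],[0,0,0]],[[0,0,0],[0,0,0]],[[0,0,0],[0,0,0]]], claw=0, force=20)

```text
time_s: 3.58
ee_pos: [427.1, 218.1, 4.0]
ee_rot: [-180.0, 0.0, 74.1]
force: [-0.4, -1.0, 2.8]
gripper_width: 28.5
```

Call:
drive_tool(motion=[[[0,0,0.006],[0,0,0]],[[0,0,0.02],[0,0,0]],[[0,0,0.025],[0,0,0]],[[0.003,-0.01,0.03],[0,0,0]],[[0.006,-0.024,0.025],[0,0,0]],[[0.008,-0.03,0.02],[0,0,0]],[[0.009,-0.036,0.015],[0,0,0]],[[0.01,-0.038,0.005],[0,0,0]],[[0.01,-0.038,0],[0,0,0]],[[0.01,-0.038,0],[0,0,0]]])

```text
time_s: 4.42
ee_pos: [483.5, 2.5, 151.0]
ee_rot: [179.9, -0.0, 74.2]
force: [0.2, 0.8, -1.0]
gripper_width: 28.1
```

Call:
drive_tool(motion=[[[0.01,-0.038,0],[0,0,0]],[[0.01,-0.038,0],[0,0,0]],[[0.01,-0.038,0],[0,0,0]],[[0.01,-0.038,0],[0,0,0]],[[0.01,-0.034,0],[0,0,0]],[[0.008,-0.028,0],[0,0,0]],[[0.003,-0.018,0],[0,0,0]],[[0.001,-0.01,0],[0,0,0]],[[0,0,0],[0,0,0]],[[0,0,0],[0,0,0]]])

```text
time_s: 5.25
ee_pos: [544.6, -237.2, 149.7]
ee_rot: [-179.9, -0.1, 74.1]
force: [0.7, 0.3, -0.9]
gripper_width: 28.4
```

```bash
python3 - <<'E'
from h import *
s=env.state();print(s["ee_pos"].round(1),s["force"].round(2),s["gripper_width"],s["qpos"].round(0))
P=env.camera_params("wrist");I=env.grab_frame("wrist");cv2.imwrite("pics/w2.png",I[:,:,::-1])
E
```

```text
[ 544.6 -237.2  149.7] [ 0.7   0.25 -0.9 ] 28.386200332133086 [-25.  23.  93.   0.  65. -99.]
```

View pics/w2.png

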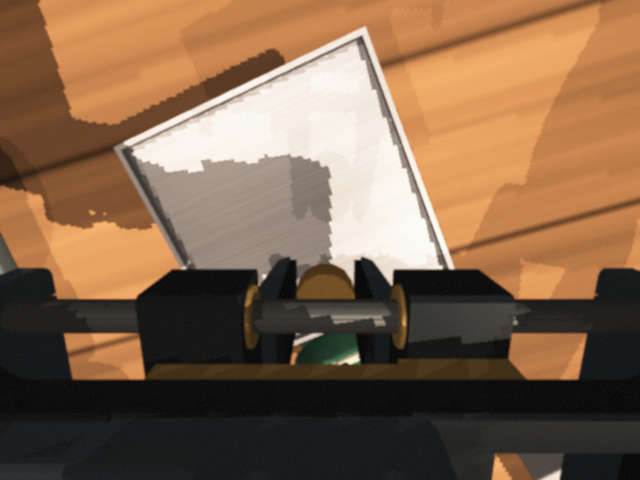

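```bash
python3 - <<'E'
from h import *
P=env.camera_params("wrist")
for c in [(365,29),(118,148),(452,268),(187,268),(300,340)]:print(onz("wrist",*c,107,P).round(1))
E
```

```text
[ 424.5 -178.9  107. ]
[ 445.6 -330.4  107. ]
[ 568.8 -159.8  107. ]
[ 523.9 -318.3  107. ]
[ 590.3 -264.9  107. ]
```

Corner rays match the top view, so the pan centre is about (510,-245). The slug is held over an empty pan. Lowering slowly until the pan carries about half its weight.

Call:
drive_tool(motion=[[[0,0,-0.01],[0,0,0]],[[0,0,-0.01],[0,0,0]],[[0,0,-0.009],[0,0,0]],[[0,0,-0.006],[0,0,0]],[[0,0,-0.004],[0,0,0]],[[0,0,-0.003],[0,0,0]],[[0,0,-0.003],[0,0,0]],[[0,0,-0.003],[0,0,0]],[[0,0,-0.002],[0,0,0]],[[0,0,0],[0,0,0]]])

```text
time_s: 6.13
ee_pos: [545.1, -237.9, 99.8]
ee_rot: [-180.0, -0.0, 74.1]
force: [-0.6, 0.3, -0.3]
gripper_width: 28.1
```

```bash
python3 - <<'E'
from h import *
s=env.state();print(s["ee_pos"].round(1),s["force"].round(2),s["gripper_width"])
I=env.grab_frame("scene");cv2.imwrite("pics/s2.png",cv2.resize(I[100:330,40:300],None,fx=2.6,fy=2.6)[:,:,::-1])
E
```

```text
[ 545.1 -237.9   99.8] [-0.57  0.28 -0.25] 28.126578665436686
```

View pics/s2.png

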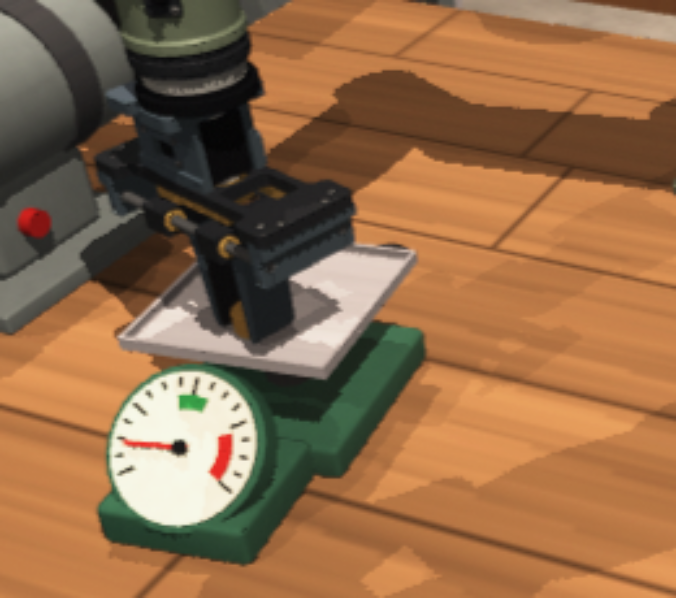

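The slug is in the pan and the needle reads about 45 g, as expected. Releasing.

Call:
drive_tool(motion=[[[0,0,0],[0,0,0]],[[0,0,0],[0,0,0]],[[0,0,0],[0,0,0]],[[0,0,0],[0,0,0]],[[0,0,0],[0,0,0]],[[0,0,0],[0,0,0]],[[0,0,0],[0,0,0]],[[0,0,0],[0,0,0]],[[0,0,0],[0,0,0]],[[0,0,0],[0,0,0]]], claw=0.65)

```text
time_s: 7.02
ee_pos: [545.1, -237.9, 100.0]
ee_rot: [-180.0, -0.0, 74.1]
force: [-0.1, 0.2, -0.1]
gripper_width: 59.5
```

Call:
drive_tool(motion=[[[0,0,0.006],[0,0,0]],[[0,0,0.012],[0,0,0]],[[0,0,0.014],[0,0,0]],[[0,0,0.016],[0,0,0]],[[0,0.005,0.012],[0,0,0]],[[-0.003,0.015,0],[0,0,0]],[[-0.005,0.03,0],[0,0,0]],[[-0.008,0.035,0],[0,0,0]],[[-0.008,0.035,0],[0,0,0]],[[-0.008,0.035,0],[0,0,0]]])

```text
time_s: 7.85
ee_pos: [511.5, -80.4, 159.3]
ee_rot: [-179.9, -0.0, 74.1]
force: [0.5, 1.0, 0.5]
gripper_width: 59.2
```

```bash
python3 - <<'E'
from h import *
s=env.state();print(s["ee_pos"].round(1),s["force"].round(2),s["gripper_width"],s["time_s"])
I=env.grab_frame("scene");cv2.imwrite("pics/s3.png",cv2.resize(I[100:330,40:300],None,fx=2.6,fy=2.6)[:,:,::-1])
E
```

```text
[511.5 -80.4 159.3] [0.47 1.02 0.48] 59.24660666219708 7.85
```

View pics/s3.png

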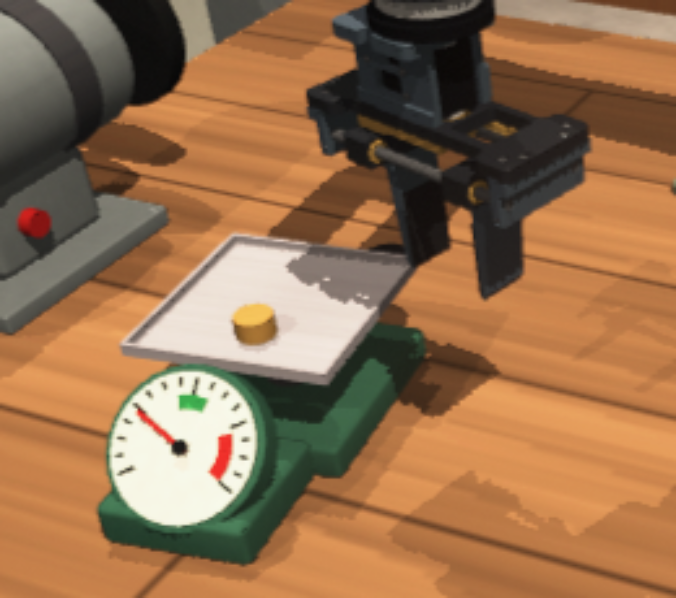

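One slug lies flat in the pan and the needle reads about 100 g. Next is the brass slug at (459,109).

Call:
drive_tool(motion=[[[-0.009,0.034,0],[0,0,0]],[[-0.009,0.034,0],[0,0,0]],[[-0.009,0.034,-0.01],[0,0,0]],[[-0.009,0.032,-0.015],[0,0,0]],[[-0.008,0.028,-0.02],[0,0,0]],[[-0.006,0.018,-0.015],[0,0,0]],[[-0.002,0.007,-0.01],[0,0,0]],[[0,0,-0.005],[0,0,0]],[[0,0,0],[0,0,0]],[[0,0,0],[0,0,0]]])

```text
time_s: 8.73
ee_pos: [461.1, 104.0, 85.1]
ee_rot: [-180.0, 0.0, 74.1]
force: [-0.4, -0.5, 0.0]
gripper_width: 59.4
```

```bash
python3 - <<'E'
from h import *
s=env.state();print(s["ee_pos"].round(1),s["force"].round(2))
P=env.camera_params("wrist");I=env.grab_frame("wrist");cv2.imwrite("pics/w3.png",I[:,:,::-1])
import pickle;pickle.dump(P,open("P3.pkl","wb"))
E
```

```text
[461.1 104.   85.1] [-0.37 -0.5   0.01]
```

View pics/w3.png

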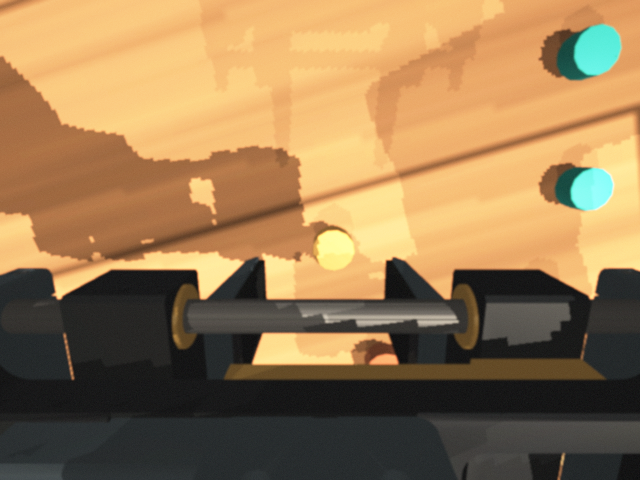

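```bash
python3 - <<'E'
from h import *
import pickle;P=pickle.load(open("P3.pkl","rb"))
print(onz("wrist",335,249,17,P).round(1))
E
```

```text
[460.3 112.9  17. ]
```

The wrist view shows the brass slug at (335,249), which is about (460,112). The copper slug at (380,358) is well behind. Shifting 7 mm in y and descending.

Call:
drive_tool(motion=[[[-0.001,0.004,-0.01],[0,0,0]],[[0,0.004,-0.015],[0,0,0]],[[0,0,-0.015],[0,0,0]],[[0,0,-0.015],[0,0,0]],[[0,0,-0.014],[0,0,0]],[[0,0,-0.008],[0,0,0]],[[0,0,-0.004],[0,0,0]],[[0,0,0],[0,0,0]],[[0,0,0],[0,0,0]],[[0,0,0],[0,0,0]]])

```text
time_s: 9.62
ee_pos: [460.9, 112.1, 4.7]
ee_rot: [179.9, -0.1, 74.1]
force: [0.0, -0.6, -0.3]
gripper_width: 59.4
```

Call:
drive_tool(motion=[[[0,0,0],[0,0,0]],[[0,0,0],[0,0,0]],[[0,0,0],[0,0,0]],[[0,0,0],[0,0,0]],[[0,0,0],[0,0,0]],[[0,0,0],[0,0,0]],[[0,0,0],[0,0,0]],[[0,0,0],[0,0,0]],[[0,0,0],[0,0,0]],[[0,0,0],[0,0,0]]], claw=0, force=20)

```text
time_s: 10.45
ee_pos: [460.1, 112.1, 4.1]
ee_rot: [180.0, -0.0, 74.1]
force: [-1.3, -0.5, 2.8]
gripper_width: 28.4
```

Call:
drive_tool(motion=[[[0,0,0.006],[0,0,0]],[[0,0,0.02],[0,0,0]],[[0,0,0.03],[0,0,0]],[[0,-0.01,0.03],[0,0,0]],[[0.001,-0.022,0.028],[0,0,0]],[[0.002,-0.032,0.02],[0,0,0]],[[0.002,-0.038,0.012],[0,0,0]],[[0.002,-0.038,0],[0,0,0]],[[0.002,-0.038,0],[0,0,0]],[[0.002,-0.038,0],[0,0,0]]])

```text
time_s: 11.28
ee_pos: [470.9, -105.5, 150.6]
ee_rot: [179.9, -0.0, 74.2]
force: [0.6, 0.1, -1.4]
gripper_width: 28.4
```

Call:
drive_tool(motion=[[[0.002,-0.037,0],[0,0,0]],[[0.002,-0.034,0],[0,0,0]],[[0.002,-0.03,0],[0,0,0]],[[0,-0.022,0],[0,0,0]],[[0,-0.015,0],[0,0,0]],[[0,-0.008,0],[0,0,0]],[[0,0,-0.008],[0,0,0]],[[0,0,-0.008],[0,0,0]],[[0,0,-0.004],[0,0,0]],[[0,0,0],[0,0,0]]])

```text
time_s: 12.12
ee_pos: [476.1, -248.2, 128.3]
ee_rot: [-179.8, -0.1, 74.2]
force: [-0.2, 0.3, -0.7]
gripper_width: 28.2
```

```bash
python3 - <<'E'
from h import *
s=env.state();print(s["ee_pos"].round(1),s["force"].round(2),s["gripper_width"])
I=env.grab_frame("scene");cv2.imwrite("pics/s4.png",cv2.resize(I[100:330,40:300],None,fx=2.6,fy=2.6)[:,:,::-1])
E
```

```text
[ 476.1 -248.2  128.3] [-0.17  0.27 -0.7 ] 28.241202304489846
```

View pics/s4.png

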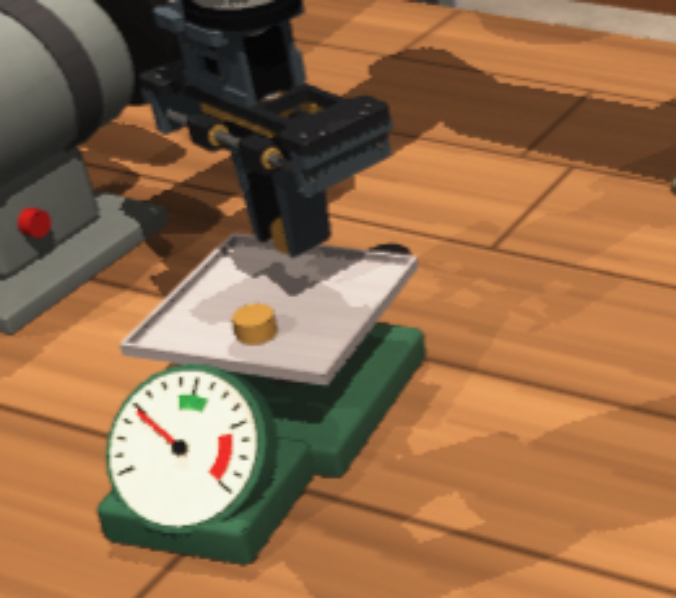

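The second slug is held behind the first one. The floor is at about 90 mm, so lowering to TCP z of about 90.

Call:
drive_tool(motion=[[[0,0,-0.008],[0,0,0]],[[0,0,-0.008],[0,0,0]],[[0,0,-0.006],[0,0,0]],[[0,0,-0.004],[0,0,0]],[[0,0,-0.003],[0,0,0]],[[0,0,-0.003],[0,0,0]],[[0,0,-0.003],[0,0,0]],[[0,0,-0.003],[0,0,0]],[[0,0,0],[0,0,0]],[[0,0,0],[0,0,0]]])

```text
time_s: 13.0
ee_pos: [477.1, -249.9, 91.9]
ee_rot: [-180.0, -0.0, 74.1]
force: [0.1, 0.4, -0.4]
gripper_width: 28.1
```

Call:
drive_tool(motion=[[[0,0,0],[0,0,0]],[[0,0,0],[0,0,0]],[[0,0,0],[0,0,0]],[[0,0,0],[0,0,0]],[[0,0,0],[0,0,0]],[[0,0,0],[0,0,0]],[[0,0,0],[0,0,0]],[[0,0,0],[0,0,0]],[[0,0,0],[0,0,0]],[[0,0,0],[0,0,0]]], claw=0.6)

```text
time_s: 13.83
ee_pos: [477.1, -249.9, 92.0]
ee_rot: [180.0, -0.0, 74.1]
force: [0.3, 0.3, -0.1]
gripper_width: 54.7
```

Call:
drive_tool(motion=[[[0,0,0.006],[0,0,0]],[[0,0,0.012],[0,0,0]],[[0,0,0.014],[0,0,0]],[[0,0,0.016],[0,0,0]],[[0,0.005,0.02],[0,0,0]],[[0,0.015,0.01],[0,0,0]],[[0,0.03,0],[0,0,0]],[[0,0.035,0],[0,0,0]],[[0,0.03,0],[0,0,0]],[[0,0.02,0],[0,0,0]]])

```text
time_s: 14.67
ee_pos: [476.3, -111.7, 170.1]
ee_rot: [-180.0, -0.1, 74.2]
force: [0.2, 0.3, 0.1]
gripper_width: 54.6
```

Call:
drive_tool(motion=[[[0,0.01,0],[0,0,0]],[[0,0.005,0],[0,0,0]],[[0,0,0],[0,0,0]],[[0,0,0],[0,0,0]],[[0,0,0],[0,0,0]],[[0,0,0],[0,0,0]],[[0,0,0],[0,0,0]],[[0,0,0],[0,0,0]],[[0,0,0],[0,0,0]],[[0,0,0],[0,0,0]]])

```text
time_s: 15.5
ee_pos: [477.1, -100.1, 169.9]
ee_rot: [-180.0, -0.0, 74.1]
force: [-0.2, -0.5, 0.1]
gripper_width: 54.9
```

```bash
python3 - <<'E'
from h import *
s=env.state();print(s["ee_pos"].round(1),s["force"].round(2),s["gripper_width"],s["time_s"])
I=env.grab_frame("scene");cv2.imwrite("pics/s5.png",cv2.resize(I[100:330,40:300],None,fx=2.6,fy=2.6)[:,:,::-1])
E
```

```text
[ 477.1 -100.1  169.9] [-0.24 -0.54  0.08] 54.853997627059016 15.5
```

View pics/s5.png

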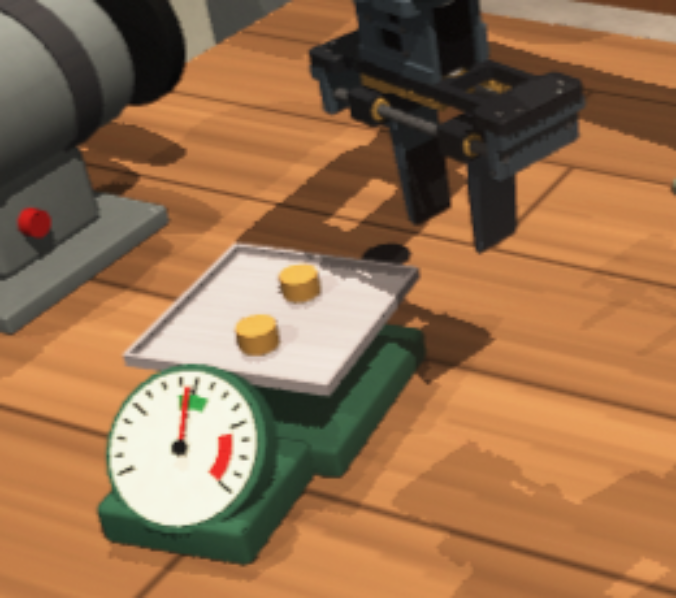

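Both slugs are in the pan and the needle is close to the left part of the green band. I'll measure it more closely before handing in.

```bash
python3 - <<'E'
from h import *
I=env.grab_frame("scene");cv2.imwrite("pics/s6.png",I[:,:,::-1])
A=cv2.imread("pics/scene0.png");B=cv2.imread("pics/s6.png")
cv2.imwrite("pics/d.png",np.hstack([cv2.resize(X[235:310,75:150],(400,400),interpolation=cv2.INTER_CUBIC) for X in (A,B)]))
# pan height from the far/near rim: triangulate shift of the front-right corner between empty and now
for n,X in(("empty",A),("now",B)):
    g=cv2.cvtColor(X,cv2.COLOR_BGR2GRAY)[170:260,80:210]
    hsv=cv2.cvtColor(X,cv2.COLOR_BGR2HSV)[170:260,80:210]; m=cv2.inRange(hsv,(0,0,120),(180,70,255))
    c=max(cv2.findContours(m,0,2)[0],key=cv2.contourArea)[:,0]+[80,170]
    print(n,c[c[:,0].argmin()],c[c[:,0].argmax()],c[c[:,1].argmin()],c[c[:,1].argmax()])
for z in(100,90,80):print(z,[np.round(proj("scene",(x,y,z+7)),1) for x,y in((588,-314),(580,-163),(427,-175),(445,-330))])
E
```

```text
empty [ 85 227] [198 196] [128 186] [160 242]
now [ 86 258] [196 207] [130 194] [ 86 259]
100 [array([ 87.4, 225.6]), array([160.5, 240.6]), array([200.2, 196.7]), array([129.3, 186.8])]
90 [array([ 88.8, 230.1]), array([161.5, 245.1]), array([200.8, 201. ]), array([130.3, 191. ])]
80 [array([ 90.1, 234.5]), array([162.5, 249.6]), array([201.5, 205.2]), array([131.3, 195.2])]
```

View pics/d.png

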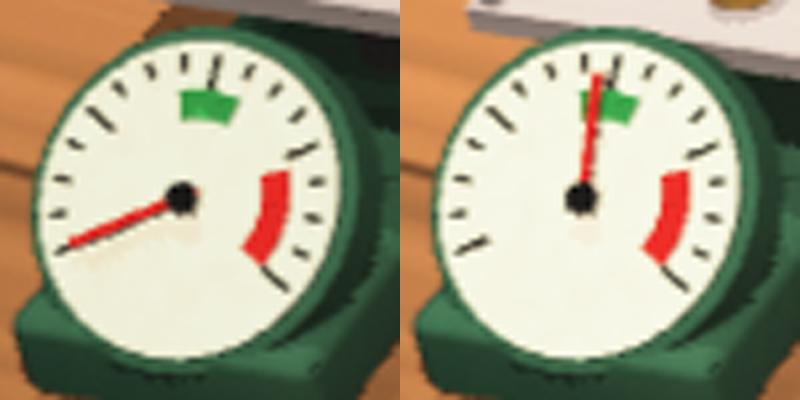

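The needle is in the green band between the 175 and 200 g ticks, at about 187 g. The back rim corner at (128,186) moved to (130,194), which puts the floor at about 81 mm. The arm is clear, so I'm handing in.

```bash
python3 -c "
from workcell import env
print(env.state()['time_s'],env.job_done())"
```

```text
the job is handed in; nothing more can be done
15.6 None
```

I set two brass slugs on the pan one after the other, each lowered onto it and released with the arm drawn clear, and handed the job in at 15.6 s. They came from (428,218) and (460,112); the third brass slug, the steel, copper, blue and turquoise ones were left alone.

- **After the first slug:** the needle read about 100 g.
- **Final check:** both slugs lay flat and let go inside the rim. The needle was in the green band between the 175 and 200 g ticks, about 187 g, a little under 200 g. The rim shift put the floor at about 81 mm, inside the 76.5 to 83.5 mm range.
- **Rough spots:** automatic pan-corner detection failed on the near and left corners in the last picture, so the height rests on the far corners. The wrist view put the second slug about 3 mm in y from the first estimate, which I corrected before gripping it. No verdict was reported on hand-in.

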